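# Swing-check a rebuilt universal joint with the fingertips

### The job

Two rebuilt universal joints stand flange down on steel plates: one has been checked and stands straight, the other's tube has dropped over to one side. With your fingertips lightly push the leaning tube right across to its opposite stop to see that it swings freely over its whole range, then push it back until it stands straight up above its flange, and withdraw. Only push it from the outside, never grip it or shove it hard, and leave the straight joint and everything standing around alone.

Things in the scene. Friction and masses are not known exactly. Their poses are not given: they have to be found in the camera images.
- mount_1: dark steel base plate 130 x 110 x 16 mm, fixed to the bench, the joint to be checked screwed upright on its middle. Origin: centre of the plate's underside, on the bench top; z up; the tube swings along its x (130 mm side) about a hinge axis parallel to y, 66 mm above the bench over the plate's centre. Either joint may stand at the left or the right, turned any way
- uj1_tube_yoke (a joint): lean of the tube of the joint to be checked, rad: 0 = straight up, positive = tube top towards the plate's +x, negative = towards its -x; stops at +0.489 and -0.489. It starts leaning at +0.38 to +0.48. Greased bearings with a steady drag: a push of 2 to 8 N near the top of the tube moves it (most when raising it from a stop), and it stays where it is left
- tube_top_1 (a point): centre of the open top end of the leaning tube, on the tube's axis, 100 mm from the hinge axis (166 mm above the bench when straight). The tube is a greasy (slippery) grey steel sleeve, 43 mm outside diameter over its last 29 mm; below that the yoke widens to 78 mm along x and y
- tube_mid_1 (a point): point on the axis of the same tube, 20 mm below its top end
- mount_2: a like base plate carrying the like joint that has been checked already and stands straight; same sizes and axes; leave it alone
- uj2_tube_yoke (a joint): lean of the checked joint's tube, rad; starts within 0.03 of 0 and must stay there
- stub_shaft: splined stub shaft with a yoke at its upper end, standing loose on its spline, 68 x 69 x 201 mm, the tallest thing near the work; origin at the centre of its foot; leave alone
- grease_tin: round grease tin with a lid, 68 mm across, 63 mm high, loose; origin at the centre of its underside; leave alone
- stud: threaded stud standing on end, 25 mm across, 76 mm high, loose, easily toppled; origin at the centre of its foot; leave alone
- carton: small brown carton, 82 x 82 x 58 mm, loose; origin at the centre of its underside; leave alone
Things that resemble listed ones, but are neither listed nor needed, are in the scene too. Leave any orange look-alike of the mount_1 alone.

How it is judged:
By the outcome, as a careful person would: the job done as asked, in the order asked, and still so for the second after the job is handed in, with the robot touching nothing.
It also fails if it takes over 48 s, if anything falls off the work surface, if the arm or the gripper's body presses on something with over 40 N, if the wrist force passes 120 N, or if a joint passes its speed limit or range.

### The arm

A 7-joint arm with a two-finger parallel gripper is mounted at the origin on a cart in front of the work surface, level with it; the furniture and walls round the work are solid. World frame = base frame: x ahead of the robot, y to its left, z up, the work surface at z = 0. Lengths are in m, angles in rad, forces in N, time in s.
With the tool pointing down it reaches from about 0.4 to 0.85 m from the base axis. Payload 10.4 kg.
Tool frame: the origin (TCP) lies between the finger pads, 19 mm behind the fingertips; this is the grasp point; z points along the fingers, y is the line along which they close (so a half turn about z gives the same grasp; the last joint's range is limited). The gripper opens to 87 mm and grips with 3 to 60 N. Pads are 19 mm wide; open, the fingers measure 117 mm over their backs; the gripper's body (75 mm by 190 mm) begins 51 mm behind the grasp point.
Start: joints at [-0.023, 0.332, -0.065, 1.46, 0.022, 1.35, -0.088], TCP at [0.625, 0, 0.241] pointing down, gripper open.
Joint ranges: [-2.6, 2.6], [-0.5, 2.12], [-1.47, 1.34], [0.16, 2.42], [-1.27, 4.41], [0.06, 2.06], [-2.6, 2.6]. Speed limits (rad/s): [2.22, 2.22, 2.79, 2.79, 3.14, 3.14, 3.14].

### API

Orientations are given as a unit quaternion [x, y, z, w].
In Python, from bench import r gives the robot as it stands.
- The arm moves only by the shell command python3 -m jog [FORCE], which reads ROWS from standard input. ROWS is a JSON list of rows, 1 to 12 of them, each an object with the fields d (a list: dx, dy, dz in a scale on which 1.0 is 100 cm), yaw (a turn about the tool's z in fractions of the full range, 1 being pi/2 rad), finger_gap (the finger opening in m); a field left out counts as zero (the opening has to be given); each row is the pose to reach, as a shift and turn from the pose commanded when the command began, along the tool's axes at that moment; what a row does not reach only later rows make up. A row lasts 1/10 s, in which the tool goes at most 0.05 m and 0.15 rad, less where a joint would pass 70% of its speed; a pose out of reach is approached as far as the arm can. The fingers move at their own pace and stop on an object; FORCE is the grip in N (left out, the last holds). Time passes only in rows, so rows that do not move let the fingers close. It prints the time, the measured TCP pose, the force, the opening and the grip force at its end. No shift or turn number may pass 1 either way. Input that does not fit is refused with a message, and nothing moves.
- r.read_state(): the state, without advancing time (a new reading comes with each control period).
- r.camera(name): name is "scene" or "side" or "wrist"; returns a dict with "img" (480x640x3 uint8, red, green, blue), "fx", "fy", "cx", "cy" (pixels), "k1" (the pictures are not rectified: a ray, as slopes to the right and down, at radius r is drawn at 1 + k1 r^2 times it, then the intrinsics apply), "pose" (4x4, takes a point from camera to world coordinates). Camera axes: x right, y down, z forward; pixel columns grow to the right and rows downward; lengths in m; the calibration is good to about 2 mm. A picture is of the moment at which its call begins. There is no depth.
- r.close_job(): hands the job in; it is judged then, once.
Trained networks look in the newest picture that a camera, given by its name, has taken for a name from the list of things; names that differ only in an ending like _2 or _b are one class to them, and where a whole thing is asked for, a point or a joint stands for the part that bears it (a point fixed in the world has none). Each returns a list of dicts, best first, with "p" (0 to 1); they miss things now and then, are a little off and sometimes report something else, mostly with a low value. They report only what shows in the picture. A call takes as long as a camera call. They do not tell look-alikes from the thing itself.
- r.recognise(camera, label): "position" ([column, row] as shares, 0 to 1, of the picture: columns of its width, rows of its height, amid what is visible of it).
- r.regions_of(camera, label): "pixels" (480x640 bool, what is visible of it) and "position" ([column, row] as shares, 0 to 1, of the picture: columns of its width, rows of its height, amid what is visible of it).
The state is a dict: "time": time; "joint_positions": joint angles; "joint_vel": joint speeds; "joint_torque": joint torques, N m; "ee_pos": TCP position; "eef_rot": TCP orientation; "ft_force": force on the tool from outside, world axes, zero at the start; "torque": the same for the moment, N m; "width": finger opening in m; "grip_force": force on a finger pad.
Only numpy, scipy, OpenCV 4.12 (cv2) and the standard library are available. Lean on these libraries where they do the work, as an engineer would, in place of code of your own. Each camera call takes 0.05 s, during which the arm holds its last target. There are 200 camera calls.

## Working session

There is one attempt and no reset: what is moved stays moved. The work goes in short steps, Python scripts to look and compute and a shell command to move; the robot and the scene stay as the last step left them, time stands still between calls to the robot, and variables do not carry over. Pictures are saved under pics/ and viewed, at most 10 in all, crops included, and the job is handed in when it is done.

```bash
ls; mkdir -p pics; python3 - <<'E'
from bench import r
import cv2,numpy as np
for c in ["scene","side"]:
    d=r.camera(c); cv2.imwrite(f"pics/{c}0.png",d["img"][:,:,::-1])
    print(c,d["fx"],d["fy"],d["cx"],d["cy"],d["k1"],np.round(d["pose"],3).tolist())
    for l in ["mount_1","tube_top_1","tube_mid_1","uj1_tube_yoke","stub_shaft","grease_tin","stud","carton"]:
        print(l,[(round(q["p"],2),round(q["position"][0]*640),round(q["position"][1]*480)) for q in r.recognise(c,l)][:5])
s=r.read_state();print(s["time"],s["ee_pos"],s["eef_rot"],s["ft_force"],s["width"])
E
```

```text
pics
scene 529.4070834979059 529.4070834979059 317.9608952240981 224.58265843518632 0.03723786994570877 [[-0.908, -0.253, 0.335, 0.171], [-0.419, 0.511, -0.751, 0.91], [0.018, -0.822, -0.569, 0.813], [0.0, 0.0, 0.0, 1.0]]
mount_1 [(0.94, 273, 375), (0.87, 361, 159), (0.73, 318, 280)]
tube_top_1 [(0.62, 368, 149), (0.6, 320, 255)]
tube_mid_1 [(0.74, 363, 153), (0.59, 322, 259)]
uj1_tube_yoke [(0.76, 321, 255)]
stub_shaft [(0.89, 193, 275)]
grease_tin [(0.56, 342, 325)]
stud [(0.89, 187, 360)]
carton [(0.72, 254, 234)]
side 603.2443131266208 603.2443131266208 310.4815491044442 232.67250315415376 0.009917512448757725 [[-0.973, -0.089, 0.213, 0.173], [-0.23, 0.452, -0.862, 1.617], [-0.02, -0.888, -0.46, 0.972], [0.0, 0.0, 0.0, 1.0]]
mount_1 [(0.7, 307, 323), (0.65, 322, 195)]
tube_top_1 [(0.69, 327, 181), (0.63, 321, 244)]
tube_mid_1 [(0.93, 317, 247), (0.69, 324, 184)]
uj1_tube_yoke [(0.91, 316, 247), (0.6, 325, 181)]
stub_shaft [(0.91, 234, 268)]
grease_tin [(0.84, 345, 295)]
stud [(0.69, 244, 324), (0.22, 254, 247)]
carton [(0.87, 253, 249)]
0.9 [6.25018121e-01 2.22247927e-05 2.41289554e-01] [7.07117358e-01 7.07096202e-01 4.29714809e-05 3.65509377e-05] [ 0.28122378 -0.72459834  0.49769459] 0.0866801652970356
```

View pics/scene0.png

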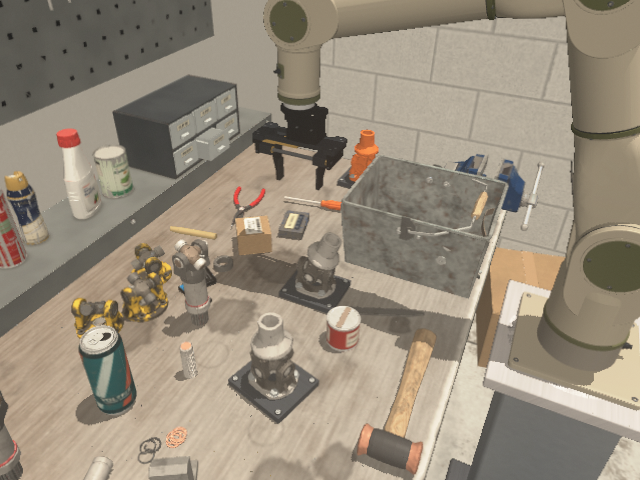

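View pics/side0.png

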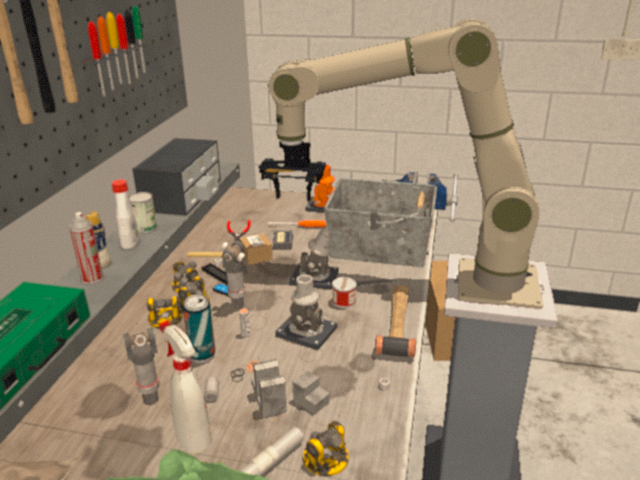

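The near joint (scene 273,375) looks straight and the far one (318,280) leans. The orange look-alike is at (365,155). I'll zoom in for the plate corners and tube ends.

```bash
python3 - <<'E'
import cv2,numpy as np
a=cv2.imread("pics/scene0.png")[222:317,260:390]; b=cv2.imread("pics/side0.png")[220:300,270:370]
a=cv2.resize(a,None,fx=6,fy=6,interpolation=cv2.INTER_CUBIC);b=cv2.resize(b,None,fx=7,fy=7,interpolation=cv2.INTER_CUBIC)
for im,s,x0,y0 in((a,6,260,222),(b,7,270,220)):
    for u in range(x0,x0+im.shape[1]//s,10): cv2.putText(im,str(u),((u-x0)*s,10),0,.35,(0,255,255),1); cv2.line(im,((u-x0)*s,12),((u-x0)*s,18),(0,255,255),1)
    for v in range(-(-y0//10)*10,y0+im.shape[0]//s,10): cv2.putText(im,str(v),(0,(v-y0)*s+4),0,.35,(0,255,255),1)
cv2.imwrite("pics/a.png",a);cv2.imwrite("pics/b.png",b)
E
```

```text
(no output)
```

View pics/a.png

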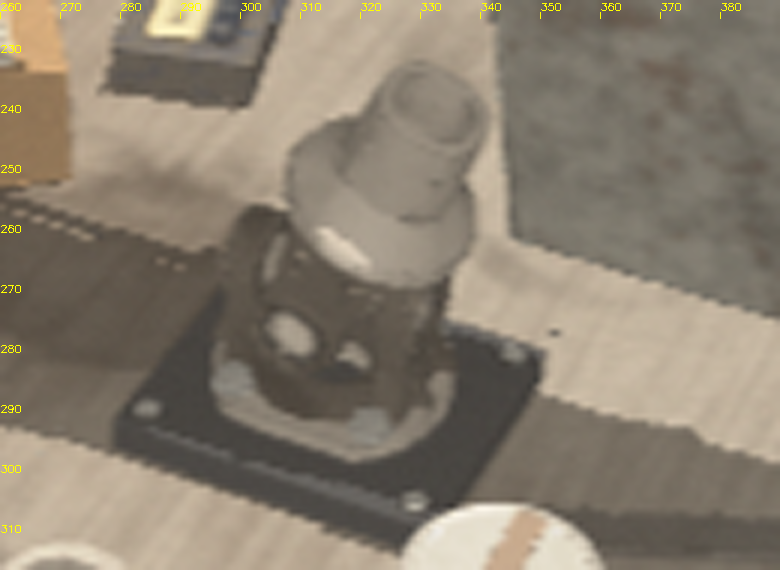

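View pics/b.png

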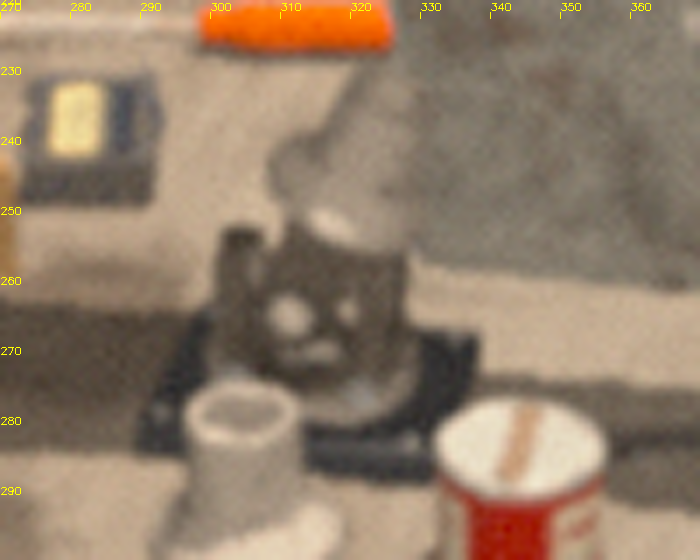

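```bash
cat > h.py <<'E'
import numpy as np
from bench import r
def proj(d,P):
    T=np.linalg.inv(np.array(d["pose"])); P=np.atleast_2d(P); c=P@T[:3,:3].T+T[:3,3]
    s=c[:,:2]/c[:,2:]; s=s*(1+d["k1"]*(s**2).sum(1,keepdims=True))
    return s*[d["fx"],d["fy"]]+[d["cx"],d["cy"]]
def W(x,y,a,L): # plate-frame points L -> world
    c,s=np.cos(a),np.sin(a); L=np.atleast_2d(L)
    return L@np.array([[c,s,0],[-s,c,0],[0,0,1]])+[x,y,0]
def tube(q,l): return [l*np.sin(q),0,.066+l*np.cos(q)]
def ground(d,uv,z):
    import cv2
    p=(np.array(uv)-[d["cx"],d["cy"]])/[d["fx"],d["fy"]]; s=p.copy()
    for _ in range(5): s=p/(1+d["k1"]*(s**2).sum())
    T=np.array(d["pose"]); v=T[:3,:3]@[*s,1]; return T[:3,3]+v*(z-T[2,3])/v[2]
E
python3 - <<'E'
from h import *
from scipy.optimize import least_squares
d=r.camera("scene"); e=r.camera("side")
uv=np.array([[279.2,290.8],[350.8,280.5],[334.4,309.2],[332,239]])
best=[]
C=[[.065,.055,.016],[.065,-.055,.016],[-.065,-.055,.016],[-.065,.055,.016]]
for k in range(4):
  for a0 in np.arange(0,6.3,.7):
    def f(p):
        order=[C[k],C[(k+2)%4]]; out=None
        L=[C[k],C[(k+2)%4],C[(k+m)%4],tube(p[3],.1)]
        return (proj(d,W(*p[:3],L))-uv).ravel()
    for m in (1,3):
        s=least_squares(f,[.6,.15,a0,.43]); best.append((s.cost,k,m,s.x))
best.sort(key=lambda b:b[0]); seen=[]
for b in best:
    key=tuple(np.round(b[3],2))
    if key in seen or len(seen)>5: continue
    seen.append(key); print(np.round(b[0],2),b[1:3],np.round(b[3],3),np.round(proj(e,W(*b[3][:3],C+[tube(b[3][3],.1)]))).tolist())
for n,uvp,z in [("tin top",(343,318),.063),("stud top",(185,346),.076),("carton top",(253,222),.058),("stub top",(191,248),.2),("near tube top",(270,324),.166),("box corner top",(349,196),.12),("tray near base",(345,262),0),("shaft foot",(200,320),0),("black",(291,225),.02)]: print(n,np.round(ground(d,uvp,z),3))
E
```

```text
3.11 (2, 3) [0.542 0.081 3.148 0.356] [[339.0, 266.0], [332.0, 284.0], [290.0, 280.0], [298.0, 261.0], [326.0, 232.0]]
3.11 (0, 3) [ 0.542  0.081  0.007 -0.356] [[290.0, 280.0], [298.0, 261.0], [339.0, 266.0], [332.0, 284.0], [326.0, 232.0]]
3.11 (0, 3) [ 0.542  0.081  6.29  -0.356] [[290.0, 280.0], [298.0, 261.0], [339.0, 266.0], [332.0, 284.0], [326.0, 232.0]]
121.42 (1, 3) [ 0.529  0.079  1.503 -0.057] [[331.0, 286.0], [295.0, 281.0], [308.0, 260.0], [342.0, 265.0], [319.0, 228.0]]
121.42 (3, 3) [0.529 0.079 4.644 0.057] [[308.0, 260.0], [342.0, 265.0], [331.0, 286.0], [295.0, 281.0], [319.0, 228.0]]
121.42 (1, 3) [ 0.529  0.079  7.786 -0.057] [[331.0, 286.0], [295.0, 281.0], [308.0, 260.0], [342.0, 265.0], [319.0, 228.0]]
tin top [0.431 0.194 0.063]
stud top [0.659 0.398 0.076]
carton top [ 0.767 -0.024  0.058]
stub top [0.715 0.279 0.2  ]
near tube top [0.501 0.359 0.166]
box corner top [ 0.562 -0.153  0.12 ]
tray near base [ 0.522 -0.046 -0.   ]
shaft foot [0.725 0.272 0.   ]
black [ 0.7   -0.103  0.02 ]
```

The fit to the plate gives a centre of about (0.542, 0.081), with plate x pointing along world −x. The tube leans towards the robot, with its top near x = 0.50. The side view agrees: predicted corners (290,280) and (339,266), tube top (326,232). The tool axes map as dx to world y, dy to world x and dz to down. I'll close the fingers and go to the −x side.

```bash
echo '[{"d": [0.016,-0.037,0],"finger_gap": 0},{"d": [0.032,-0.074,0],"finger_gap": 0},{"d": [0.048,-0.111,0],"finger_gap": 0},{"d": [0.064,-0.148,0],"finger_gap": 0},{"d": [0.081,-0.185,0],"finger_gap": 0},{"d": [0.081,-0.185,0],"finger_gap": 0},{"d": [0.081,-0.185,0],"finger_gap": 0},{"d": [0.081,-0.185,0],"finger_gap": 0},{"d": [0.081,-0.185,0],"finger_gap": 0},{"d": [0.081,-0.185,0],"finger_gap": 0}]' | python3 -m jog 5
python3 - <<'E'
from h import *
import cv2
d=r.camera("wrist"); cv2.imwrite("pics/w1.png",d["img"][:,:,::-1])
d=r.camera("scene"); cv2.imwrite("pics/s1.png",d["img"][:,:,::-1])
print(r.read_state()["ft_force"])
E
```

```text
time: 2.0
ee_pos: [0.4405, 0.0807, 0.241]
eef_rot: [0.707, 0.707, -0.0, -0.0]
ft_force: [0.5, -0.1, 0.5]
width: 0.0148
grip_force: 0.0
[-0.49477762 -0.8843736   0.14618143]
```

View pics/w1.png

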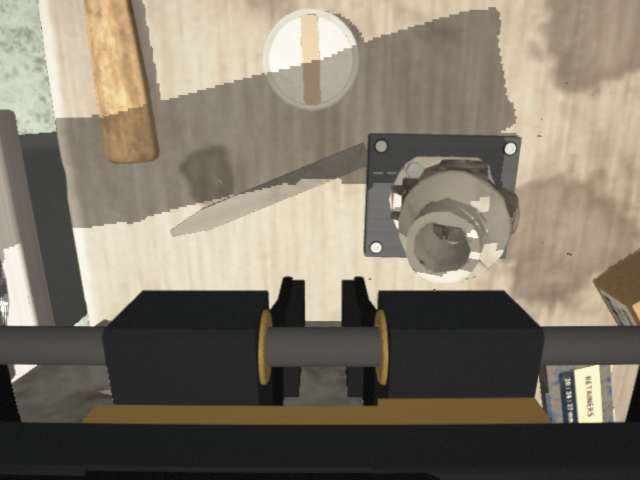

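The wrist view shows the plate corners (368,135), (520,137) and (364,257), and the tube rim centred at about (440,242). I'll refine with all the views together.

```bash
python3 - <<'E'
from h import *
from scipy.optimize import least_squares
d=r.camera("scene"); w=r.camera("wrist")
print(np.round(w["pose"],3).tolist())
uv=np.array([[279.2,290.8],[350.8,280.5],[334.4,309.2],[332,239]])
wv=np.array([[368,135],[520,137],[364,257],[441,242]])
C=np.array([[.065,.055,.016],[.065,-.055,.016],[-.065,-.055,.016],[-.065,.055,.016]])
# world-ish frame (yaw~0): left image scene = +x+y ; q negative = towards world -x
Ls=[C[0],C[2],C[3]]; Lw=[C[3],C[0],C[2]]
def f(p): return np.r_[(proj(d,W(*p[:3],Ls+[tube(p[3],.1)]))-uv).ravel(),(proj(w,W(*p[:3],Lw+[tube(p[3],.1)]))-wv).ravel()]
s=least_squares(f,[.54,.08,0,-.4],loss="soft_l1"); print(np.round(s.x,3),np.round(f(s.x),1))
print(r.read_state()["time"])
E
```

```text
[[1.0, -0.001, -0.0, 0.439], [-0.001, -0.961, -0.277, 0.157], [0.0, 0.277, -0.961, 0.385], [0.0, 0.0, 0.0, 1.0]]
[ 0.541  0.082 -0.011 -0.376] [-0.   1.1  1.1 -0.4 -2.   1.   1.1  0.4  0.  -1.   0.9 -0.9 -0.6  0.4
  0.1  7.4]
2.2
```

```bash
echo '[{"d": [0.002,0,0.03],"finger_gap": 0},{"d": [0.002,0,0.06],"finger_gap": 0},{"d": [0.002,0,0.089],"finger_gap": 0},{"d": [0.002,0,0.089],"finger_gap": 0}]' | python3 -m jog 
echo '[{"d": [0,0.006,0],"finger_gap": 0},{"d": [0,0.011,0],"finger_gap": 0},{"d": [0,0.015,0],"finger_gap": 0},{"d": [0,0.018,0],"finger_gap": 0},{"d": [0,0.018,0],"finger_gap": 0}]' | python3 -m jog
```

```text
time: 2.6
ee_pos: [0.4379, 0.0824, 0.1491]
eef_rot: [0.707, 0.707, -0.003, -0.002]
ft_force: [-0.1, -0.1, -0.6]
width: 0.0008
grip_force: 0.0
time: 3.1
ee_pos: [0.4587, 0.0831, 0.1527]
eef_rot: [0.707, 0.707, 0.0, 0.0]
ft_force: [-0.6, -0.3, -0.1]
width: 0.0004
grip_force: 0.0
```

```bash
echo '[{"d": [0,0.004,0],"finger_gap": 0},{"d": [0,0.008,0],"finger_gap": 0},{"d": [0,0.012,0],"finger_gap": 0},{"d": [0,0.016,0],"finger_gap": 0},{"d": [0,0.02,0],"finger_gap": 0},{"d": [0,0.024,0],"finger_gap": 0}]' | python3 -m jog 
echo '[{"d": [0,0.004,-0.001],"finger_gap": 0},{"d": [0,0.008,-0.002],"finger_gap": 0},{"d": [0,0.012,-0.003],"finger_gap": 0},{"d": [0,0.016,-0.004],"finger_gap": 0},{"d": [0,0.02,-0.005],"finger_gap": 0},{"d": [0,0.024,-0.006],"finger_gap": 0},{"d": [0,0.024,-0.006],"finger_gap": 0}]' | python3 -m jog
```

```text
time: 3.7
ee_pos: [0.4815, 0.083, 0.152]
eef_rot: [0.707, 0.707, -0.001, -0.001]
ft_force: [-6.6, 0.4, 2.5]
width: 0.0007
grip_force: 3.0
time: 4.4
ee_pos: [0.5066, 0.083, 0.1584]
eef_rot: [0.707, 0.707, 0.0, 0.0]
ft_force: [-0.8, -0.1, 1.0]
width: 0.0004
grip_force: 0.6
```

```bash
echo '[{"d": [0,0.004,-0.001],"finger_gap": 0},{"d": [0,0.008,-0.002],"finger_gap": 0},{"d": [0,0.012,-0.003],"finger_gap": 0},{"d": [0,0.016,-0.004],"finger_gap": 0},{"d": [0,0.02,-0.005],"finger_gap": 0},{"d": [0,0.024,-0.006],"finger_gap": 0},{"d": [0,0.028,-0.007],"finger_gap": 0},{"d": [0,0.03,-0.008],"finger_gap": 0}]' | python3 -m jog 
echo '[{"d": [0,0.003,0],"finger_gap": 0},{"d": [0,0.005,0],"finger_gap": 0}]' | python3 -m jog
echo '[{"d": [0,0.002,0],"finger_gap": 0},{"d": [0,0.003,0],"finger_gap": 0}]' | python3 -m jog
```

```text
time: 5.2
ee_pos: [0.5366, 0.0831, 0.1664]
eef_rot: [0.707, 0.707, 0.0, 0.0]
ft_force: [-1.8, -0.1, 0.4]
width: 0.0008
grip_force: 1.0
time: 5.4
ee_pos: [0.5414, 0.0831, 0.1663]
eef_rot: [0.707, 0.707, 0.0, 0.0]
ft_force: [-1.8, 0.4, -0.0]
width: 0.0003
grip_force: 1.0
time: 5.6
ee_pos: [0.5442, 0.083, 0.1663]
eef_rot: [0.707, 0.707, 0.0, 0.0]
ft_force: [-1.9, -0.1, 0.2]
width: 0.0006
grip_force: 0.9
```

```bash
for i in 1 2 3; do echo '[{"d": [0,0.002,0],"finger_gap": 0},{"d": [0,0.003,0],"finger_gap": 0}]' | python3 -m jog | grep -E 'pos|ft'; done
```

```text
ee_pos: [0.5472, 0.083, 0.1663]
ft_force: [-2.0, 0.4, 0.6]
ee_pos: [0.5502, 0.083, 0.1663]
ft_force: [-2.4, -1.0, -0.8]
ee_pos: [0.5533, 0.0831, 0.1663]
ft_force: [-1.5, -0.7, -0.3]
```

```bash
for i in 1 2 3; do echo '[{"d": [0,0.002,0],"finger_gap": 0}]' | python3 -m jog | grep -E 'pos|ft'; done
```

```text
ee_pos: [0.555, 0.083, 0.1663]
ft_force: [-7.5, -0.3, 1.1]
ee_pos: [0.5554, 0.0831, 0.1659]
ft_force: [-16.3, -0.3, 9.1]
ee_pos: [0.5557, 0.0831, 0.1658]
ft_force: [-27.2, -1.4, 16.0]
```

```bash
python3 - <<'E'
from h import *
import cv2
a=r.camera("scene");b=r.camera("side")
A=cv2.resize(a["img"][180:330,240:400,::-1],None,fx=2.5,fy=4); A=cv2.resize(a["img"][180:330,240:400,::-1],None,fx=2.5,fy=2.5)
B=cv2.resize(b["img"][160:310,240:400,::-1],None,fx=2.5,fy=2.5)
cv2.imwrite("pics/c2.png",np.hstack([A,B]))
E
```

```text
(no output)
```

View pics/c2.png

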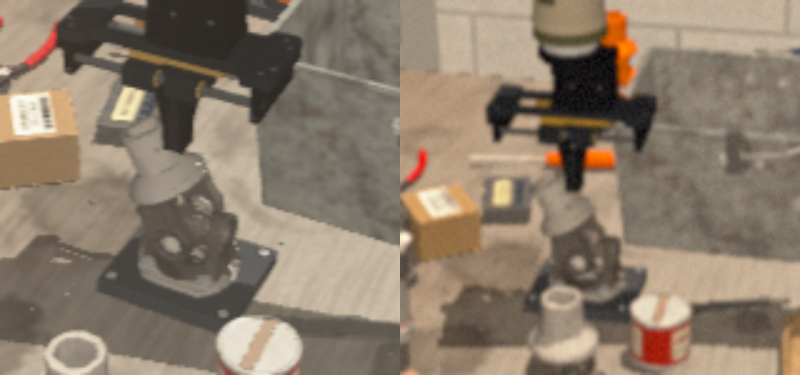

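Force rose to 27 N at x = 0.555, so the opposite stop is reached. The picture shows the tube fully over to the carton side. Next I back off, hop over and come down on the +x side.

```bash
echo '[{"d": [0,-0.006,0],"finger_gap": 0},{"d": [0,-0.016,0],"finger_gap": 0},{"d": [0,-0.016,-0.03],"finger_gap": 0},{"d": [0,-0.016,-0.055],"finger_gap": 0},{"d": [0,0.02,-0.055],"finger_gap": 0},{"d": [0,0.06,-0.055],"finger_gap": 0},{"d": [0,0.09,-0.055],"finger_gap": 0},{"d": [0,0.09,-0.055],"finger_gap": 0},{"d": [0,0.09,-0.02],"finger_gap": 0},{"d": [0,0.09,0.012],"finger_gap": 0},{"d": [0,0.09,0.012],"finger_gap": 0}]' | python3 -m jog
python3 - <<'E'
from h import *
import cv2
for n in ("scene","side"):
    a=r.camera(n)
    print(np.round(proj(a,W(.541,.083,0,[tube(.489,.1),tube(.489,.08),tube(.47,.1)])),1).tolist(),[(l,[(round(q["p"],2),round(q["position"][0]*640,1),round(q["position"][1]*480,1)) for q in r.recognise(n,l)]) for l in ("tube_top_1","tube_mid_1")])
E
```

```text
time: 7.7
ee_pos: [0.6461, 0.0826, 0.1499]
eef_rot: [0.707, 0.707, -0.003, -0.002]
ft_force: [-0.9, -0.2, -1.0]
width: 0.0003
grip_force: 0.0
[[297.4, 231.1], [301.3, 238.9], [298.1, 231.0]] [('tube_top_1', [(0.89, 302.2, 252.3), (0.76, 365.0, 148.9)]), ('tube_mid_1', [(0.68, 364.9, 150.2)])]
[[298.7, 231.2], [301.9, 236.7], [299.2, 231.0]] [('tube_top_1', [(0.87, 325.6, 179.5), (0.84, 308.2, 246.3)]), ('tube_mid_1', [(0.91, 326.0, 182.1), (0.58, 305.3, 247.4), (0.2, 347.0, 294.8)])]
```

```bash
echo '[{"d": [0,-0.005,0],"finger_gap": 0},{"d": [0,-0.01,0],"finger_gap": 0},{"d": [0,-0.015,0],"finger_gap": 0},{"d": [0,-0.02,0],"finger_gap": 0},{"d": [0,-0.023,0],"finger_gap": 0},{"d": [0,-0.023,0],"finger_gap": 0}]' | python3 -m jog| grep -E 'pos|ft'; for i in 1 2 3 4 ; do echo '[{"d": [0,-0.002,0],"finger_gap": 0},{"d": [0,-0.002,0],"finger_gap": 0}]' | python3 -m jog | grep -E 'pos|ft'; done
```

```text
ee_pos: [0.6257, 0.0831, 0.1544]
ft_force: [0.9, -0.2, -0.5]
ee_pos: [0.6239, 0.083, 0.1542]
ft_force: [0.0, -0.7, 0.6]
ee_pos: [0.6219, 0.083, 0.1542]
ft_force: [-0.3, -0.0, 0.4]
ee_pos: [0.6198, 0.0831, 0.1543]
ft_force: [0.9, -0.9, 0.4]
ee_pos: [0.6179, 0.083, 0.1543]
ft_force: [0.6, -0.0, 0.1]
```

```bash
for i in 1 2 3 4 5; do echo '[{"d": [0,-0.002,0],"finger_gap": 0},{"d": [0,-0.002,0],"finger_gap": 0}]' | python3 -m jog | grep -E 'pos|ft'; done
```

```text
ee_pos: [0.6167, 0.083, 0.1548]
ft_force: [4.3, 0.7, -0.3]
ee_pos: [0.6154, 0.083, 0.1554]
ft_force: [6.4, -0.1, 2.4]
ee_pos: [0.6137, 0.083, 0.1557]
ft_force: [6.8, -0.4, 2.8]
ee_pos: [0.6116, 0.083, 0.1557]
ft_force: [6.0, -0.1, 3.3]
ee_pos: [0.6095, 0.083, 0.1556]
ft_force: [5.7, -0.4, 4.4]
```

```bash
echo '[{"d": [0,-0.004,-0.002],"finger_gap": 0},{"d": [0,-0.008,-0.004],"finger_gap": 0},{"d": [0,-0.012,-0.006],"finger_gap": 0},{"d": [0,-0.016,-0.008],"finger_gap": 0},{"d": [0,-0.02,-0.01],"finger_gap": 0},{"d": [0,-0.024,-0.012],"finger_gap": 0},{"d": [0,-0.027,-0.014],"finger_gap": 0},{"d": [0,-0.027,-0.014],"finger_gap": 0}]' | python3 -m jog | grep -E 'pos|ft|time'
echo '[{"d": [0,-0.002,-0.001],"finger_gap": 0},{"d": [0,-0.004,-0.002],"finger_gap": 0},{"d": [0,-0.004,-0.002],"finger_gap": 0}]' | python3 -m jog | grep -E 'pos|ft|time'
```

```text
time: 11.2
ee_pos: [0.5801, 0.083, 0.1681]
ft_force: [1.1, -0.0, 0.5]
time: 11.5
ee_pos: [0.5766, 0.0829, 0.1701]
ft_force: [0.2, 0.1, 0.6]
```

```bash
echo '[{"d": [0,-0.002,0],"finger_gap": 0},{"d": [0,-0.004,0],"finger_gap": 0},{"d": [0,-0.004,0],"finger_gap": 0}]' | python3 -m jog | grep -E 'pos|ft|time'
python3 - <<'E'
from h import *
import cv2
o=[]
for n,(u0,v0) in (("scene",(260,200)),("side",(260,205))):
    a=r.camera(n); C=[[.065,.055,.016],[.065,-.055,.016],[-.065,-.055,.016],[-.065,.055,.016]]
    im=cv2.resize(a["img"][v0:v0+120,u0:u0+100,::-1],None,fx=4,fy=4,interpolation=cv2.INTER_CUBIC)
    t=np.linspace(0,2*np.pi,40)
    ring=np.c_[.0215*np.cos(t),.0215*np.sin(t),0*t+.166]; rin2=ring-[0,0,.029]
    for P,c in ((C,(0,255,0)),(ring,(0,0,255)),(rin2,(0,255,255))):
        p=((proj(a,W(.5425,.082,-.008,P))-[u0,v0]+.5)*4).astype(int); cv2.polylines(im,[p],True,c,1)
    o.append(im)
cv2.imwrite("pics/c3.png",np.hstack(o))
E
```

```text
time: 11.8
ee_pos: [0.573, 0.083, 0.1705]
ft_force: [1.7, -0.6, 0.5]
```

View pics/c3.png

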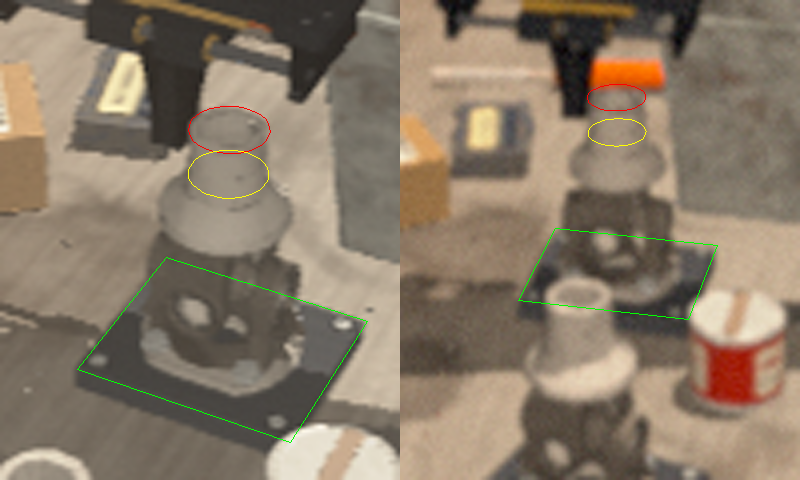

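The predicted upright rim (red) lies on the tube top in both views. I'll back off, rise and check from the wrist camera.

```bash
echo '[{"d": [0,0.006,0],"finger_gap": 0},{"d": [0,0.02,0],"finger_gap": 0},{"d": [0,0.02,-0.03],"finger_gap": 0},{"d": [0,0.02,-0.07],"finger_gap": 0},{"d": [0,0,-0.08],"finger_gap": 0},{"d": [0,-0.03,-0.08],"finger_gap": 0},{"d": [0,-0.03,-0.08],"finger_gap": 0},{"d": [0,-0.03,-0.08],"finger_gap": 0}]' | python3 -m jog | grep -E 'pos|ft|time'
python3 - <<'E'
from h import *
import cv2
a=r.camera("wrist"); cv2.imwrite("pics/w4raw.png",a["img"][:,:,::-1])
C=[[.065,.055,.016],[.065,-.055,.016],[-.065,-.055,.016],[-.065,.055,.016]]
im=a["img"][:,:,::-1].copy();t=np.linspace(0,2*np.pi,60)
ring=np.c_[.0215*np.cos(t),.0215*np.sin(t),0*t+.166]; r2=np.c_[.039*np.cos(t),.039*np.sin(t),0*t+.13]
for P,c in ((C,(0,255,0)),(ring,(0,0,255))):
    p=proj(a,W(.5425,.082,-.008,P)); print(p.min(0),p.max(0)); cv2.polylines(im,[(p+.5).astype(int)],True,c,1)
cv2.imwrite("pics/w4.png",im)
E
```

```text
time: 12.7
ee_pos: [0.5429, 0.083, 0.2503]
ft_force: [0.8, -0.2, -0.3]
[249.38104128 136.3858469 ] [399.52240846 257.60252114]
[286.5383935  215.60286465] [362.93195207 288.08478407]
```

View pics/w4.png

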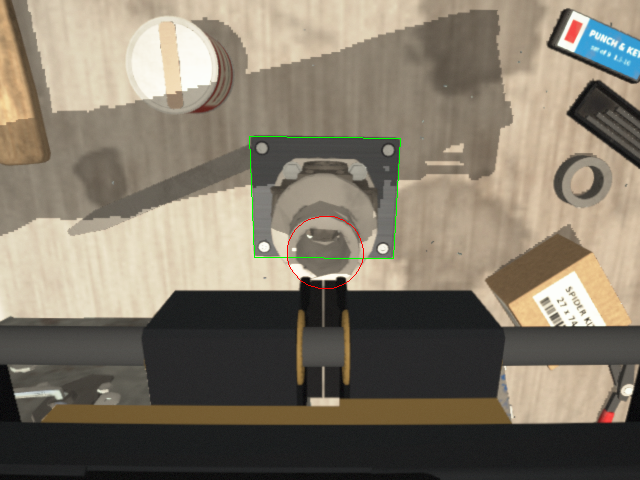

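The rim spans about columns 287–362 and sits on the predicted upright circle in x. I'll do a quick numeric check of its edges.

```bash
python3 - <<'E'
import cv2
im=cv2.imread("pics/w4raw.png")
big=cv2.resize(im[190:290,245:405],None,fx=5,fy=5,interpolation=cv2.INTER_CUBIC)
for u in range(250,405,10): cv2.line(big,((u-245)*5,0),((u-245)*5,8),(0,0,255),1); cv2.putText(big,str(u),((u-245)*5-10,20),0,.35,(0,0,255),1)
cv2.imwrite("pics/w5.png",big)
E
```

```text
(no output)
```

View pics/w5.png

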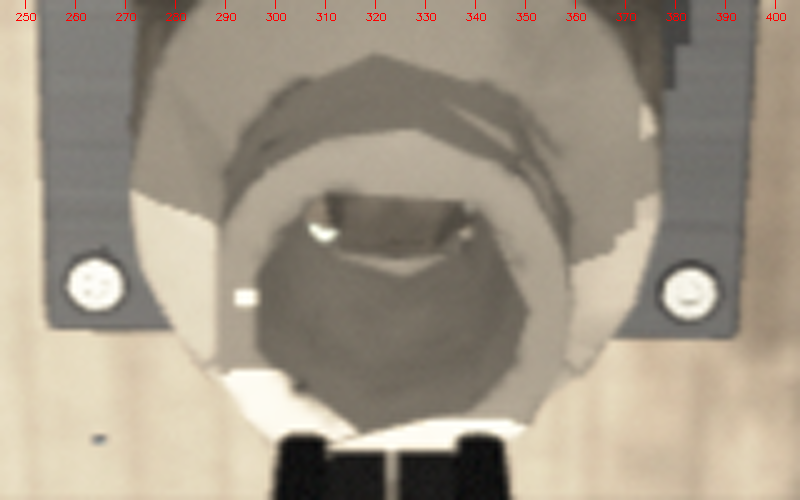

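The rim centre (col 324.2), skirt centre (324.0) and predicted upright position (324.7) agree to within about 0.5 px, or 0.3 mm. The tube is upright and the robot is clear of it.

```bash
echo '[{"d": [0,0,-0.03],"finger_gap": 0},{"d": [0,0,-0.03],"finger_gap": 0},{"d": [0,0,-0.03],"finger_gap": 0}]' | python3 -m jog | grep -E 'pos|ft|time'; python3 -c "
from bench import r
print(r.close_job())"
```

```text
time: 13.05
ee_pos: [0.5438, 0.083, 0.2803]
ft_force: [-1.1, 0.1, 0.5]
the job is handed in; nothing more can be done
None
```

I pushed the leaning tube across to its opposite stop (contact force there reached about 27 N) and back until it stood straight, to within about 0.01 rad by the wrist camera; the arm then withdrew clear, touching nothing else that I could see, and I handed the job in at about 13 s.

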